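# Hold the drawer front while it is screwed on

### The job

Slide the barrel bolt fully home so that the drawer cannot run back, then set the loose drawer front upright against the rubber seal on the drawer's end, brass knob outwards, centred and square, with its lower edge on or just above the worktop. Press it on with a steady push of about 10 N, which squashes the seal to about half (never jam it flat), and finish while still holding and pressing it like that, because someone is about to screw it on. Leave the other things on the worktop where they are.

Things in the scene. Friction and masses are not known exactly. Their poses are not given: they have to be found in the camera images.
- drawer: Open wooden drawer box lacking its front, 160 wide (y), rim 62 high. Origin: at worktop height, below the centre of the relaxed seal's face, before the drawer's near end; x runs back along the drawer (away from the robot, turned up to 12 deg), y left, z up. Its wooden end is at x = 30. Unbolted it runs back (+x) at a push of 2 N; bolted it has 1.5 mm play.
- seal (a joint): How far the black rubber seal across the drawer's near end is squashed, in m: 0 relaxed (face at drawer x = 0), 0.025 flat. Seal 150 wide, from 23 to 59 above the worktop. It acts as a spring of 0.8 N per mm (half squashed, 12.5 mm, is 10 N), along the drawer's x.
- bolt (a joint): How far the barrel bolt has been slid, in m: 0 to 0.012 at the start (drawn back), 0.030 fully home in its keeper on the drawer's left side. Moves along the drawer's -y; friction about 2 N, stays where left.
- bolt_knob (a point): Top centre of the bolt's upright steel knob, 94 above the worktop, at drawer x = 100, y = 155 (joint 0) to 125 (home). Round grip 14 in diameter, from 66 to 94 high, on a stem 8 in diameter down to the 10 mm rod at 36; the barrel guides beside the stem reach up to 46. It moves with the bolt.
- front: Loose drawer front: red painted panel standing on its long edge, 26 thick (x), 200 wide (y), 110 tall (z), about 0.35 kg. Origin: centre of its underside. -x side: outer face with a round brass knob (22 across, centre 45 above the underside, standing out 22). +x side: plain back, which goes against the seal.
- front_back (a point): Point on the plain back face of the drawer front: 13 mm in +x of the panel's middle plane, halfway across, 41 above its underside (the height of the seal's middle). Axes as the panel's.
- spice_jar: Bystander, leave alone: small glass spice jar with a steel lid, 44 across, 85 tall. Origin: centre of its underside.
- screwdriver: Bystander, leave alone: a screwdriver lying flat to the left of the drawer, about 200 long.
- screw_tin: Bystander, leave alone: low open steel tin, 64 across, 35 tall. Origin: centre of its underside.
- mug: Bystander, leave alone: white mug, 80 across, 95 tall. Origin: centre of its underside.
- bowl: Bystander, leave alone: terracotta bowl, 170 across, 70 tall. Origin: centre of its underside.
- oil_bottle: Bystander, leave alone: green glass oil bottle, 66 across, 220 tall. Origin: centre of its underside.
- pepper_mill: Bystander, leave alone: dark wooden pepper mill, 56 across, 155 tall. Origin: centre of its underside.
- runner: Plywood runner board fixed to the worktop, on which the drawer slides and the bolt sits; 295 by 300, 10 thick. Same origin and axes as the drawer at the start. The board begins at x = 35 mm; in front of that is bare worktop.
Not all that is in view belongs to the job. Of the things that look like the front, take the one that is farthest from the robot's base at the start.

How it is judged:
By the outcome, as a careful person would: the job done as asked, in the order asked, and still so for the second after the job is handed in, while the arm keeps its last pose, push and grip.
It also fails if it takes over 64 s, if anything falls off the work surface, if the arm or the gripper's body presses on something with over 40 N, if the wrist force passes 120 N, or if a joint passes its speed limit or range.

### The arm

A 6-joint arm with a two-finger parallel gripper is mounted at the origin on the work surface. World frame = base frame: x ahead of the robot, y to its left, z up, the work surface at z = 0. Lengths are in m, angles in rad, forces in N, time in s.
With the tool pointing down it reaches from about 0.375 to 0.825 m from the base axis. Payload 5.5 kg.
Tool frame: the origin (TCP) lies at the very end of the fingers, on their centre line; the grasp point (between the pads) lies 19 mm behind it; z points along the fingers, y is the line along which they close (so a half turn about z gives the same grasp; the last joint's range is limited). The gripper opens to 85 mm and grips with 20 to 120 N. Pads are 22 mm wide; open, the fingers measure 114 mm over their backs; the gripper's body (76 mm by 85 mm) begins 54 mm behind the grasp point. The pads swing forward as they close: fully open they stand 13 mm farther back than shut.
Start: joints at [1.229, 0.314, -0.047, 1.21, 0, 1.571], TCP at [0.201, 0.565, 0.231] pointing down, gripper open.
Joint ranges: [-2.67, 2.67], [-0.69, 1.73], [-1.03, 1.25], [-2.08, 2.16], [-1.42, 1.45], [-3.14, 3.14]. Speed limits (rad/s): [2.39, 2.39, 3.01, 3.14, 3.14, 3.14].

### API

Orientations are given as a 3x3 rotation matrix whose columns are the frame's x, y, z axes.
In Python, from bench import manip gives the robot as it stands. The module is installed in compiled form; this text tells all that it offers.
- The arm moves only by the tool play_rows, never from a script. Its argument "increments" is a list of rows, each an object of numbers: "tx", "ty", "tz": the shift along the tool's x, y, z each as a share of 750 mm, from -1 to 1; "rx", "ry", "rz": the turn, a rotation vector about the tool's x, y, z each as a share of 90 degrees, from -1 to 1; "grip": the opening, from 0 (shut) to 1 (fully open). In form: [{"tx": .., "ty": .., "tz": .., "rx": .., "ry": .., "rz": .., "grip": ..}, ...]. A call has 1 to 20 rows; each row is the pose to reach, as a shift and turn from the pose commanded when the call began, along the tool's axes at that moment; what a row does not reach only later rows make up. A row lasts 1/8 s, in which the tool goes at most 62.5 mm and 10.7 degrees, less where a joint would pass 70% of its speed; a pose out of reach is approached as far as the arm can. A call with a number of a shift or a turn outside -1 to 1 is refused whole. A call with a gripper value outside its range is refused whole. The fingers move at their own pace and stop on an object; the grip force is fixed at half the most. Time passes only in rows, so rows that repeat a pose let the fingers close. It gives the time, the measured TCP pose, the force, the opening and the grip force at its end, in the units of the state.
- manip.get_obs(): the state, without advancing time (a new reading comes with each control period).
- manip.get_image(name): name is "scene" or "side" or "wrist"; returns a dict with "color" (480x640x3 uint8, red, green, blue), "fx", "fy", "cx", "cy" (pixels), "rvec" (rotation vector, rad) and "tvec" (3), from world to camera coordinates, as OpenCV has them; the wrist camera has in their place "mount" (4x4, takes a point from camera to tool coordinates, whose origin is the TCP and whose axes are the flange's). Camera axes: x right, y down, z forward; pixel columns grow to the right and rows downward; lengths in m; the calibration is good to about 2 mm. A picture is of the moment at which its call begins: read the wrist's pose just before it. There is no depth.
- manip.hand_in(): hands the job in; it is judged then, once.
Trained networks look in the newest picture that a camera, given by its name, has taken for a name from the list of things; names that differ only in an ending like _2 or _b are one class to them, and where a whole thing is asked for, a point or a joint stands for the part that bears it (a point fixed in the world has none). Each returns a list of dicts, best first, with "p" (0 to 1); they miss things now and then, are a little off and sometimes report something else, mostly with a low value. They report only what shows in the picture. A call takes as long as a camera call. They do not tell look-alikes from the thing itself.
- manip.recognise(camera, label): "point" ([x, y, z] in m, in world coordinates, good to about 4 mm: the middle of the surface that is visible of it).
- manip.masks_of(camera, label): "region" (480x640 bool, what is visible of it).
- manip.mark_of(camera, label): "point" ([x, y, z] in m, in world coordinates, good to about 4 mm: a listed point, or the origin of a listed thing).
The state is a dict: "time_s": time; "joint_pos": joint angles; "joint_vel": joint speeds; "joint_efforts": joint torques, N m; "eef_pos": TCP position; "orientation": TCP orientation; "contact_force": force on the tool from outside, world axes, zero at the start; "wrist_torque": the same for the moment, N m; "opening": finger opening in m; "gripper_force": force on a finger pad.
Only numpy, scipy, OpenCV 4.12 (cv2) and the standard library are available. Lean on these libraries where they do the work, as an engineer would, in place of code of your own. Each camera call takes 0.05 s, during which the arm holds its last target. There are 200 camera calls.

## Working session

There is one attempt and no reset: what is moved stays moved. The work goes in short steps, Python scripts to look and compute and a tool call to move; the robot and the scene stay as the last step left them, time stands still between calls to the robot, and variables do not carry over. Pictures are saved under pics/ and viewed, at most 10 in all, crops included, and the job is handed in when it is done.

Besides the shell and the picture viewer there is one more tool, called after "Emit:" as a command line: name --argument value ..., lists and objects as JSON in quotes. play_rows: Moves the arm, as the interface text tells. Its arguments: {"type":"object","properties":{"increments":{"type":"array"}},"required":["increments"]}

```bash
mkdir -p pics; cat > h.py <<'E'
import numpy as np, cv2
from bench import manip
def cam(n):
    im=manip.get_image(n); return im
def save(im,f,box=None,s=1):
    c=im["color"][:,:,::-1]
    if box: c=c[box[1]:box[3],box[0]:box[2]]
    c=cv2.resize(c,None,fx=s,fy=s,interpolation=cv2.INTER_CUBIC); cv2.imwrite("pics/"+f,c)
def proj(im,p):
    K=np.array([[im["fx"],0,im["cx"]],[0,im["fy"],im["cy"]],[0,0,1.]])
    return cv2.projectPoints(np.float64(p).reshape(-1,1,3),np.float64(im["rvec"]),np.float64(im["tvec"]),K,None)[0].reshape(-1,2)
def ray(im,uv,z):
    R=cv2.Rodrigues(np.float64(im["rvec"]))[0]; t=np.ravel(im["tvec"]); c=-R.T@t
    d=R.T@np.array([(uv[0]-im["cx"])/im["fx"],(uv[1]-im["cy"])/im["fy"],1])
    return c+d*(z-c[2])/d[2]
E
python3 - <<'E'
from h import *
o=manip.get_obs(); print({k:np.round(v,3).tolist() for k,v in o.items()})
for n in ["scene","side"]:
    im=cam(n); save(im,n+"0.png")
    print(n,"cam at",-cv2.Rodrigues(np.float64(im["rvec"]))[0].T@np.ravel(im["tvec"]))
    for l in ["front","front_back","drawer","bolt_knob","seal","spice_jar","screwdriver","screw_tin","mug","bowl","oil_bottle","pepper_mill"]:
        for r in manip.mark_of(n,l): 
            p=np.array(r["point"]); print(l,round(r["p"],2),p.round(3),proj(im,p).round().tolist())
E
```

```text
{'time_s': 0.0, 'joint_pos': [1.229, 0.314, -0.048, 1.21, -0.0, 1.571], 'joint_vel': [0.0, 0.001, -0.0, 0.001, -0.001, -0.001], 'joint_efforts': [-0.003, -53.959, 33.975, 0.019, -0.0, -0.0], 'eef_pos': [0.201, 0.565, 0.23], 'orientation': [[-0.942, 0.335, -0.001], [0.335, 0.942, -0.002], [-0.0, -0.002, -1.0]], 'contact_force': [0.373, 0.514, 0.568], 'wrist_torque': [0.003, 0.041, -0.037], 'gripper_force': 0.0, 'opening': 0.085}
scene cam at [1.20159876 0.30244314 1.13230923]
front 0.86 [ 0.244 -0.331 -0.   ] [[274.0, 184.0]]
front 0.82 [ 0.415 -0.365  0.002] [[242.0, 213.0]]
front 0.78 [ 0.338 -0.107 -0.004] [[320.0, 222.0]]
front 0.3 [ 0.546  0.02  -0.002] [[329.0, 283.0]]
front_back 0.92 [ 0.247 -0.346  0.037] [[269.0, 176.0]]
front_back 0.77 [ 0.43  -0.364  0.041] [[238.0, 209.0]]
front_back 0.65 [ 0.413  0.278 -0.004] [[425.0, 279.0]]
front_back 0.59 [ 0.349 -0.097  0.04 ] [[321.0, 217.0]]
drawer 0.8 [ 0.549  0.016 -0.001] [[328.0, 283.0]]
bolt_knob 0.6 [0.462 0.437 0.003] [[474.0, 309.0]]
bolt_knob 0.53 [0.661 0.155 0.095] [[359.0, 315.0]]Traceback (most recent call last):
  File "<stdin>", line 7, in <module>
ValueError: it knows: bolt_knob, bowl, drawer, front, front_back, mug, oil_bottle, pepper_mill, runner, screw_tin, screwdriver, spice_jar
```

```bash
python3 - <<'E'
from h import *
a=cv2.imread("pics/scene0.png")
for n in ["scene","side"]:
    im=cam(n); save(im,n+"1.png")
    print(n,"cam at",-cv2.Rodrigues(np.float64(im["rvec"]))[0].T@np.ravel(im["tvec"]))
    for l in ["front","front_back","drawer","bolt_knob","runner","spice_jar","screwdriver","screw_tin","mug","bowl","oil_bottle","pepper_mill"]:
        for r in manip.mark_of(n,l): 
            p=np.array(r["point"]); print(l,round(r["p"],2),p.round(3),proj(im,p).round().tolist())
E
```

```text
scene cam at [1.20159876 0.30244314 1.13230923]
front 0.87 [ 0.341 -0.112 -0.005] [[318.0, 223.0]]
front 0.59 [ 0.243 -0.331 -0.   ] [[274.0, 184.0]]
front 0.56 [ 0.419 -0.364  0.004] [[241.0, 214.0]]
front 0.27 [ 0.693  0.37  -0.002] [[429.0, 372.0]]
front_back 0.95 [ 0.245 -0.343  0.038] [[270.0, 176.0]]
front_back 0.8 [ 0.348 -0.096  0.041] [[321.0, 217.0]]
front_back 0.67 [ 0.542 -0.522 -0.002] [[182.0, 226.0]]
front_back 0.65 [ 0.43  -0.362  0.042] [[238.0, 209.0]]
front_back 0.63 [0.547 0.019 0.001] [[329.0, 282.0]]
drawer 0.79 [ 0.548  0.017 -0.002] [[328.0, 283.0]]
bolt_knob 0.6 [0.659 0.157 0.095] [[360.0, 315.0]]
bolt_knob 0.6 [0.461 0.441 0.002] [[475.0, 310.0]]
bolt_knob 0.44 [ 0.626 -0.237  0.003] [[242.0, 273.0]]
runner 0.87 [ 0.544  0.02  -0.003] [[330.0, 283.0]]
spice_jar 0.59 [ 0.414  0.279 -0.003] [[425.0, 279.0]]
screwdriver 0.65 [ 0.608  0.413 -0.002] [[453.0, 351.0]]
screw_tin 0.65 [ 0.624 -0.238  0.   ] [[243.0, 273.0]]
mug 0.95 [ 0.541 -0.524 -0.   ] [[182.0, 225.0]]
bowl 0.62 [ 0.673 -0.388  0.   ] [[193.0, 269.0]]
oil_bottle 0.61 [0.46  0.438 0.002] [[474.0, 
[... 571 characters left out ...]
0, 400.0]]
front_back 0.58 [ 0.344 -0.096  0.042] [[299.0, 303.0]]
drawer 0.58 [ 0.543  0.019 -0.001] [[320.0, 243.0]]
bolt_knob 0.53 [ 0.542  0.017 -0.   ] [[321.0, 244.0]]
bolt_knob 0.48 [0.658 0.159 0.099] [[311.0, 170.0]]
runner 0.75 [ 0.541  0.017 -0.   ] [[321.0, 244.0]]
spice_jar 0.88 [ 0.411  0.279 -0.001] [[218.0, 222.0]]
screwdriver 0.79 [0.607 0.415 0.004] [[239.0, 165.0]]
screw_tin 0.59 [ 0.628 -0.239 -0.003] [[420.0, 278.0]]
mug 0.73 [ 0.544 -0.525 -0.006] [[507.0, 371.0]]
bowl 0.67 [ 0.677 -0.391 -0.001] [[485.0, 299.0]]
bowl 0.63 [ 0.433 -0.361  0.038] [[417.0, 348.0]]
oil_bottle 0.97 [0.461 0.446 0.002] [[194.0, 185.0]]
pepper_mill 0.96 [ 0.688  0.369 -0.001] [[269.0, 161.0]]
```

View pics/scene0.png

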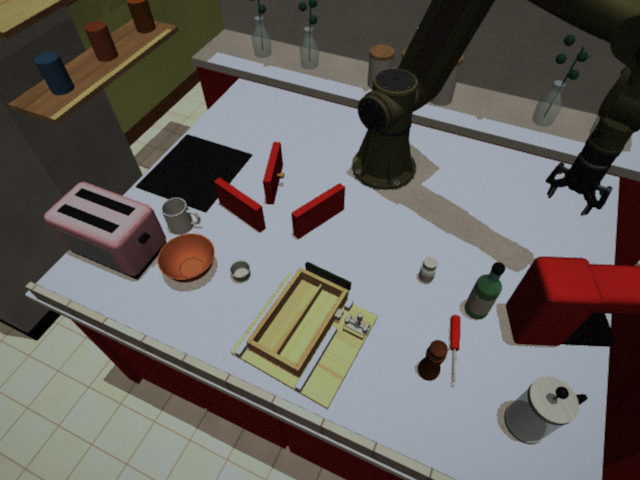

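View pics/side1.png

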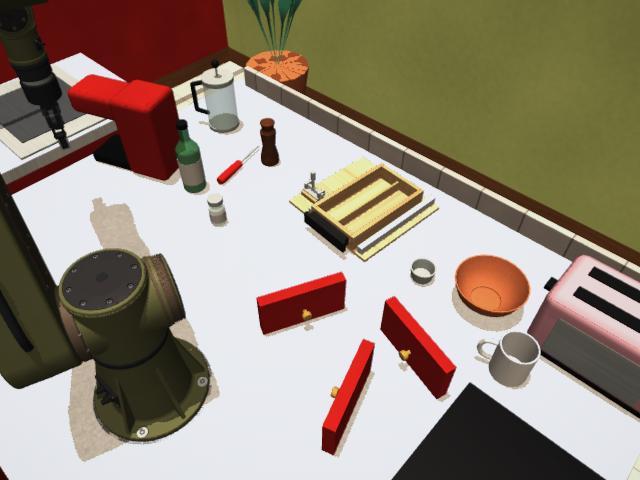

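Both views show three red panels. A is at side (303,303), world (0.34,-0.11), 0.36 m from the base. C is at (350,400), world (0.24,-0.33), 0.41 m. B is at (415,345), world (0.42,-0.36), 0.55 m. B is the farthest, so I choose B. The drawer's black seal is at side (325,228) and the bolt knob at (311,175).

Next I fit the yaws and check B in a crop.

```bash
cat > fit.py <<'E'
from h import *
from scipy.optimize import minimize
def hullmask(im,P):
    m=np.zeros((480,640),np.uint8); cv2.fillConvexPoly(m,cv2.convexHull((proj(im,P)*16).round().astype(np.int32)),1,shift=4); return m>0
def panel(x,y,a):
    c,s=np.cos(a),np.sin(a); P=[]
    for X in(-.013,.013):
        for Y in(-.1,.1):
            for Z in(0,.11): P.append([x+c*X-s*Y,y+s*X+c*Y,Z])
    return np.array(P)
E
python3 - <<'E'
from fit import *
ims={n:cam(n) for n in["scene","side"]}
M={}
for n in ims:
    for r in manip.masks_of(n,"front"):
        v,u=np.nonzero(r["region"]); e=proj(ims[n],[.42,-.362,.055])[0]
        if abs(u.mean()-e[0])<20 and abs(v.mean()-e[1])<20: M[n]=r["region"]; print(n,r["p"],r["region"].sum()); break
def cost(p):
    return sum(1-(hullmask(ims[n],panel(*p))&m).sum()/(hullmask(ims[n],panel(*p))|m).sum() for n,m in M.items())
best=min((minimize(cost,[.42,-.362,a],method="Nelder-Mead",options=dict(initial_simplex=[[.42,-.362,a],[.43,-.362,a],[.42,-.352,a],[.42,-.362,a+.15]])) for a in np.radians([-30,-10,10,30,50])),key=lambda r:r.fun)
print(best.x,np.degrees(best.x[2]),best.fun)
im=ims["side"]
c=im["color"].copy()
for q in proj(im,panel(*best.x)): cv2.circle(c,tuple(int(v) for v in q.round()),1,(0,255,0),-1)
# drawer hypothesis
im2=dict(im,color=c); save(im2,"cropside.png",(280,140,470,410),2.1)
c=ims["scene"]["color"].copy(); save(dict(ims["scene"],color=c),"cropscene.png",(210,170,390,410),2.4)
E
python3 -c "
import cv2,numpy as np
a=cv2.imread('pics/cropside.png');b=cv2.imread('pics/cropscene.png')
h=min(a.shape[0],b.shape[0]);print(a.shape,b.shape);cv2.imwrite('pics/crops.png',np.hstack([a[:h],b[:h]])[:600,:])"
```

```text
scene 0.79 1211
side 0.71 3349
[ 0.4213302  -0.3583498  -0.31097526] -17.817570152903603 0.14386000627954032
(567, 399, 3) (576, 432, 3)
```

View pics/crops.png

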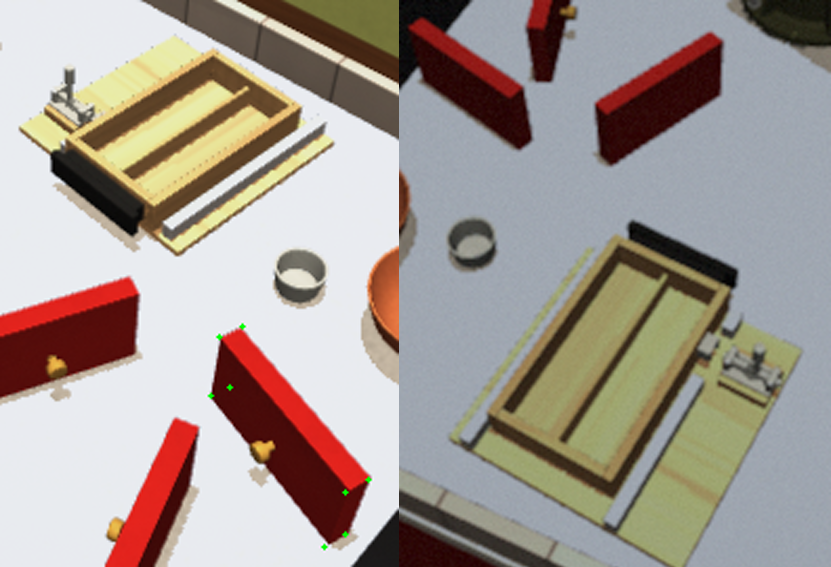

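The crop confirms B: the brass knob faces the robot and the fitted corners lie on the panel. Drawer rim corners in the side crop are about (68,143), (152,208), (300,103) and (212,52). In the scene crop they are about (731,288), (617,238), (490,411) and (613,482).

```bash
python3 - <<'E'
from fit import *
from scipy.optimize import least_squares
ims={n:cam(n) for n in["scene","side"]}
# order near-left, near-right, far-right, far-left
S=np.array([[68,143],[152,208],[300,103],[212,52]])/2.1+[280,140]
C=(np.array([[731,288],[617,238],[490,411],[613,482]])-[399,0])/2.4+[210,170]
for n,U in(("side",S),("scene",C)):
    print(n,np.array([ray(ims[n],u,.062) for u in U]).round(4)[:,:2].tolist())
def f(p):
    x,y,a,L=p;c,s=np.cos(a),np.sin(a)
    P=np.array([[x+c*X-s*Y,y+s*X+c*Y,.062] for X,Y in((.03,.08),(.03,-.08),(L,-.08),(L,.08))])
    return np.r_[(proj(ims["side"],P)-S).ravel(),(proj(ims["scene"],P)-C).ravel()]
r=least_squares(f,[.545,.018,-.1,.25]);print(r.x,np.degrees(r.x[2]),r.fun.round(1))
x,y,a,_=r.x
c,s=np.cos(a),np.sin(a)
for n in ims:
    for q in manip.mark_of(n,"bolt_knob"):
        d=np.array(q["point"])-[x,y,0]; print(n,q["p"],[c*d[0]+s*d[1],-s*d[0]+c*d[1],d[2]])
E
```

```text
side [[0.5783, 0.0813], [0.5645, -0.0678], [0.8384, -0.0876], [0.8433, 0.0607]]
scene [[0.583, 0.094], [0.5738, -0.0596], [0.8338, -0.0866], [0.8504, 0.0706]]
[ 0.54553718  0.01543237 -0.08655618  0.29769892] -4.959303842838617 [-2.1 -2.8  0.8 -1.   0.   1.  -1.2 -2.2 -0.4 -0.4 -1.4 -2.2 -1.4 -0.
 -0.2 -0.7]
scene 0.56 [np.float64(0.09936634995697921), np.float64(0.15232792590126412), np.float64(0.0925)]
side 0.57 [np.float64(0.09992994505588132), np.float64(0.15508697656489712), np.float64(0.097)]
```

```bash
cat >> h.py <<'E'
from scipy.spatial.transform import Rotation as Ro
def down(deg):
    t=np.radians(deg); return np.array([[-np.sin(t),np.cos(t),0],[np.cos(t),np.sin(t),0],[0,0,-1]])
def D(a,x,y,o): # drawer -> world xy
    t=np.radians(a); return np.array([o[0]+np.cos(t)*x-np.sin(t)*y,o[1]+np.sin(t)*x+np.cos(t)*y])
def rel(p0,R0,p,R):
    R0=np.array(R0); d=R0.T@(np.array(p)-p0)/.75; r=Ro.from_matrix(R0.T@R).as_rotvec()/(np.pi/2)
    print("t",d.round(4).tolist(),"r",r.round(4).tolist())
E
python3 - <<'E'
from h import *
o=manip.get_obs();p,R=o["eef_pos"],o["orientation"]; O=(.545,.0165)
rel(p,R,[.35,.45,.31],down(20))
for z,y in((.30,.195),(.12,.195),(.071,.195),(.071,.180)): rel(p,R,[*D(-5,.1,y,O),z],down(-5))
E
```

```text
t [-0.2386, -0.0783, -0.1049] r [-0.0, -0.0, 0.5602]
t [-0.7408, -0.2505, -0.0916] r [-0.0, -0.0, 0.838]
t [-0.7408, -0.2505, 0.1484] r [-0.0, -0.0, 0.838]
t [-0.7408, -0.2505, 0.2137] r [-0.0, -0.0, 0.838]
t [-0.7459, -0.2699, 0.2137] r [-0.0, -0.0, 0.838]
```

Emit:
play_rows --increments '[{"tx":-0.08,"ty":-0.026,"tz":-0.07,"rx":0,"ry":0,"rz":0.1,"grip":0},{"tx":-0.16,"ty":-0.052,"tz":-0.1,"rx":0,"ry":0,"rz":0.2,"grip":0},{"tx":-0.7408,"ty":-0.2505,"tz":-0.0916,"rx":0,"ry":0,"rz":0.838,"grip":0},{"tx":-0.7408,"ty":-0.2505,"tz":-0.0916,"rx":0,"ry":0,"rz":0.838,"grip":0},{"tx":-0.7408,"ty":-0.2505,"tz":-0.0916,"rx":0,"ry":0,"rz":0.838,"grip":0},{"tx":-0.7408,"ty":-0.2505,"tz":-0.0916,"rx":0,"ry":0,"rz":0.838,"grip":0},{"tx":-0.7408,"ty":-0.2505,"tz":-0.0916,"rx":0,"ry":0,"rz":0.838,"grip":0},{"tx":-0.7408,"ty":-0.2505,"tz":-0.0916,"rx":0,"ry":0,"rz":0.838,"grip":0},{"tx":-0.7408,"ty":-0.2505,"tz":-0.0916,"rx":0,"ry":0,"rz":0.838,"grip":0},{"tx":-0.7408,"ty":-0.2505,"tz":-0.0916,"rx":0,"ry":0,"rz":0.838,"grip":0},{"tx":-0.7408,"ty":-0.2505,"tz":-0.0916,"rx":0,"ry":0,"rz":0.838,"grip":0},{"tx":-0.7408,"ty":-0.2505,"tz":-0.0916,"rx":0,"ry":0,"rz":0.838,"grip":0},{"tx":-0.7408,"ty":-0.2505,"tz":0.1484,"rx":0,"ry":0,"rz":0.838,"grip":0},{"tx":-0.7408,"ty":-0.2505,"tz":0.1484,"rx":0,"ry":0,"rz":0.838,"grip":0},{"tx":-0.7408,"ty":-0.2505,"tz":0.1484,"rx":0,"ry":0,"rz":0.838,"grip":0},{"tx":-0.7408,"ty":-0.2505,"tz":0.1484,"rx":0,"ry":0,"rz":0.838,"grip":0},{"tx":-0.7408,"ty":-0.2505,"tz":0.1484,"rx":0,"ry":0,"rz":0.838,"grip":0}]'

```text
time_s: 4.08
eef_pos: [0.6624, 0.2033, 0.1227]
orientation: [[0.086, 0.996, 0.003], [0.996, -0.086, 0.001], [0.001, 0.003, -1.0]]
contact_force: [-0.3, 0.9, 0.3]
opening: 0.0004
gripper_force: 0.0
```

```bash
cat >> h.py <<'E'
def wrist():
    o=manip.get_obs(); im=manip.get_image("wrist"); T=np.eye(4); T[:3,:3]=o["orientation"]; T[:3,3]=o["eef_pos"]
    W=np.linalg.inv(T@np.array(im["mount"])); im["rvec"]=cv2.Rodrigues(W[:3,:3])[0]; im["tvec"]=W[:3,3]; return im
E
python3 - <<'E'
from h import *
im=wrist(); save(im,"w1.png"); print(im["mount"])
for l in("bolt_knob","drawer"): print(l,[(round(r["p"],2),np.round(r["point"],4)) for r in manip.mark_of("wrist",l)])
print("knob est px",proj(im,[*D(-5,.1,.154,(.545,.0165)),.094]),proj(im,[*D(-5,.0,.075,(.545,.0165)),.059]))
E
```

```text
[[ 5.17203589e-05 -9.60101798e-01 -2.79650737e-01  7.08200371e-02]
 [ 9.99999118e-01  4.20698629e-04 -1.25940378e-03  7.16352758e-04]
 [ 1.32680452e-03 -2.79650426e-01  9.60100973e-01 -1.43399198e-01]
 [ 0.00000000e+00  0.00000000e+00  0.00000000e+00  1.00000000e+00]]
bolt_knob []
drawer []
knob est px [[323.07809605 358.80811073]] [[167.95823244 434.98359602]]
```

View pics/w1.png

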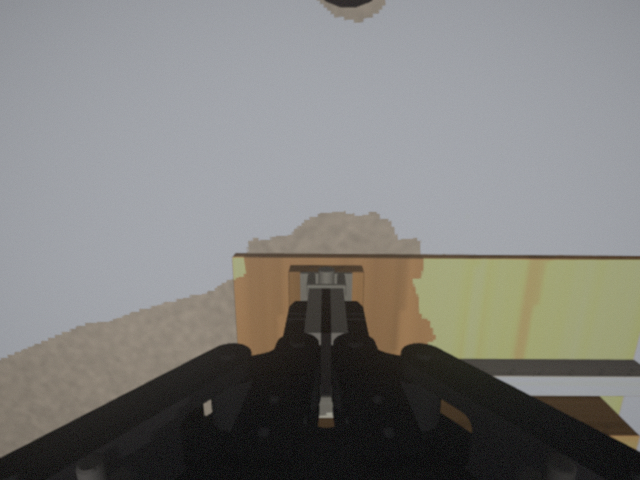

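The wrist view shows the bolt's base plate at (325,290), directly ahead of the shut fingers at (325,340). The runner edge is level with the image to within 0.4°. I go down and push along -tool x.

Emit:
play_rows --increments '[{"tx":0,"ty":0,"tz":0.033,"rx":0,"ry":0,"rz":0,"grip":0},{"tx":0,"ty":0,"tz":0.068,"rx":0,"ry":0,"rz":0,"grip":0},{"tx":0,"ty":0,"tz":0.068,"rx":0,"ry":0,"rz":0,"grip":0},{"tx":-0.012,"ty":0,"tz":0.068,"rx":0,"ry":0,"rz":0,"grip":0},{"tx":-0.024,"ty":0,"tz":0.068,"rx":0,"ry":0,"rz":0,"grip":0},{"tx":-0.036,"ty":0,"tz":0.068,"rx":0,"ry":0,"rz":0,"grip":0},{"tx":-0.048,"ty":0,"tz":0.068,"rx":0,"ry":0,"rz":0,"grip":0},{"tx":-0.058,"ty":0,"tz":0.068,"rx":0,"ry":0,"rz":0,"grip":0},{"tx":-0.058,"ty":0,"tz":0.068,"rx":0,"ry":0,"rz":0,"grip":0}]'

```text
time_s: 5.35
eef_pos: [0.6577, 0.1578, 0.069]
orientation: [[0.088, 0.996, -0.0], [0.996, -0.088, -0.001], [-0.001, -0.0, -1.0]]
contact_force: [-0.4, -0.0, 0.3]
opening: 0.0003
gripper_force: 0.0
```

Emit:
play_rows --increments '[{"tx":-0.005,"ty":0,"tz":0,"rx":0,"ry":0,"rz":0,"grip":0},{"tx":-0.009,"ty":0,"tz":0,"rx":0,"ry":0,"rz":0,"grip":0},{"tx":-0.011,"ty":0,"tz":0,"rx":0,"ry":0,"rz":0,"grip":0},{"tx":-0.013,"ty":0,"tz":0,"rx":0,"ry":0,"rz":0,"grip":0}]'

```text
time_s: 5.85
eef_pos: [0.6568, 0.1496, 0.0689]
orientation: [[0.087, 0.996, -0.0], [0.996, -0.087, 0.001], [0.001, -0.0, -1.0]]
contact_force: [-0.2, 5.2, 0.6]
opening: -0.0002
gripper_force: 2.7
```

Emit:
play_rows --increments '[{"tx":-0.003,"ty":0,"tz":0,"rx":0,"ry":0,"rz":0,"grip":0},{"tx":-0.005,"ty":0,"tz":0,"rx":0,"ry":0,"rz":0,"grip":0},{"tx":-0.005,"ty":0,"tz":0,"rx":0,"ry":0,"rz":0,"grip":0}]'

```text
time_s: 6.22
eef_pos: [0.6568, 0.1494, 0.0691]
orientation: [[0.085, 0.996, 0.0], [0.996, -0.085, 0.008], [0.008, -0.0, -1.0]]
contact_force: [0.2, 13.4, -1.7]
opening: 0.0001
gripper_force: 6.7
```

Emit:
play_rows --increments '[{"tx":0.03,"ty":0,"tz":0,"rx":0,"ry":0,"rz":0,"grip":0},{"tx":0.04,"ty":0,"tz":-0.08,"rx":0,"ry":0,"rz":0,"grip":0},{"tx":0.03,"ty":0,"tz":-0.16,"rx":0,"ry":0,"rz":0,"grip":0},{"tx":0.0,"ty":-0.02,"tz":-0.2013,"rx":0,"ry":0,"rz":0,"grip":0},{"tx":-0.7016,"ty":-0.2543,"tz":-0.2013,"rx":0,"ry":0,"rz":0.142,"grip":1},{"tx":-0.7016,"ty":-0.2543,"tz":-0.2013,"rx":0,"ry":0,"rz":0.142,"grip":1},{"tx":-0.7016,"ty":-0.2543,"tz":-0.2013,"rx":0,"ry":0,"rz":0.142,"grip":1},{"tx":-0.7016,"ty":-0.2543,"tz":-0.2013,"rx":0,"ry":0,"rz":0.142,"grip":1},{"tx":-0.7016,"ty":-0.2543,"tz":-0.2013,"rx":0,"ry":0,"rz":0.142,"grip":1},{"tx":-0.7016,"ty":-0.2543,"tz":-0.2013,"rx":0,"ry":0,"rz":0.142,"grip":1},{"tx":-0.7016,"ty":-0.2543,"tz":-0.2013,"rx":0,"ry":0,"rz":0.142,"grip":1},{"tx":-0.7016,"ty":-0.2543,"tz":-0.2013,"rx":0,"ry":0,"rz":0.142,"grip":1},{"tx":-0.7016,"ty":-0.2543,"tz":-0.2013,"rx":0,"ry":0,"rz":0.142,"grip":1},{"tx":-0.7016,"ty":-0.2543,"tz":-0.2013,"rx":0,"ry":0,"rz":0.142,"grip":1},{"tx":-0.7016,"ty":-0.2543,"tz":-0.2013,"rx":0,"ry":0,"rz":0.142,"grip":1}]'

```text
time_s: 8.1
eef_pos: [0.4207, -0.362, 0.2198]
orientation: [[0.306, 0.952, -0.001], [0.952, -0.306, 0.0], [-0.0, -0.001, -1.0]]
contact_force: [-0.3, -0.0, -1.1]
opening: 0.0855
gripper_force: 0.0
```

```bash
python3 - <<'E'
from fit import *
print(manip.get_obs()["eef_pos"],manip.get_obs()["joint_pos"])
O=np.array((.545,.0165))
R=Ro.from_euler("z",-5.2,degrees=True).as_matrix()
cam("scene"); 
for n in("scene","side"):
    im=cam(n)
    for r in manip.mark_of(n,"bolt_knob"): print(n,"knob in drawer",round(r["p"],2),(R.T@(np.array(r["point"])-[*O,0])).round(4))
im=wrist(); c=im["color"].copy()
for p in panel(.4213,-.3583,-.311):
    if p[2]>.1: q=proj(im,p)[0]; print(q.round(1)); cv2.circle(c,tuple(int(v) for v in q),2,(0,255,0),-1)
save(dict(im,color=c),"w2.png")
E
```

```text
[ 0.42066516 -0.36198095  0.21978992] [-7.10347034e-01  2.34448670e-01 -1.78031916e-01  1.15914658e+00
 -3.51153282e-04  1.17135241e+00]
scene knob in drawer 0.5 [0.1033 0.1207 0.0934]
side knob in drawer 0.55 [0.1002 0.1215 0.0949]
[305.9 360.5]
[302.1  68.4]
[341.  360.6]
[345.6  68.5]
```

View pics/w2.png

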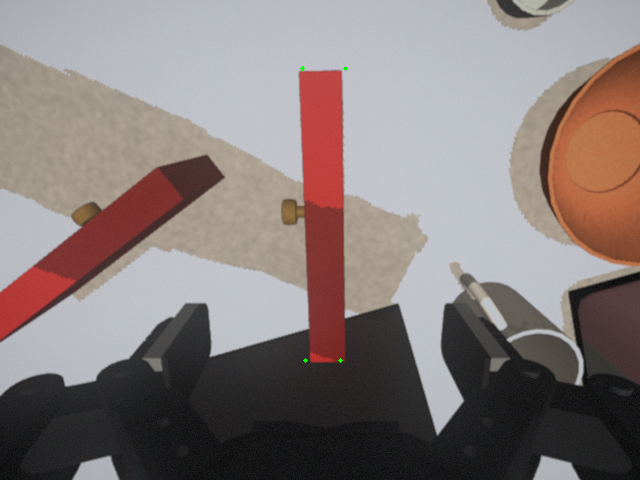

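The wrist view shows the panel's top face with corners (300,71), (341,71), (345,362) and (311,362). The knob is on the left, which is the robot side. C is well to the left. The bolt reads home (121 to 125).

```bash
python3 - <<'E'
from fit import *
im=wrist(); U=np.array([[311,362],[300,71],[345,362],[341.5,71]])
from scipy.optimize import least_squares
f=lambda p:(proj(im,panel(*p)[[1,3,5,7]])-U).ravel()
r=least_squares(f,[.42,-.36,-.3]);print(r.x,np.degrees(r.x[2]),r.fun.round(1))
o=manip.get_obs(); a=np.degrees(r.x[2])
for z in(.22,.072): rel(o["eef_pos"],o["orientation"],[r.x[0],r.x[1],z],down(a))
print((o["eef_pos"][:2]-r.x[:2]))
E
```

```text
[ 0.42160146 -0.35996751 -0.28549654] -16.357747033265 [-0.6  0.4 -0.9  0.5  0.5 -0.3  1.  -0.6]
t [0.0021, -0.0001, 0.0001] r [-0.0, 0.0, -0.0149]
t [0.0021, -0.0001, 0.1974] r [-0.0, 0.0, -0.0149]
[-0.00039586 -0.00151669]
```

Emit:
play_rows --increments '[{"tx":0.002,"ty":0,"tz":0.08,"rx":0,"ry":0,"rz":-0.015,"grip":1},{"tx":0.002,"ty":0,"tz":0.15,"rx":0,"ry":0,"rz":-0.015,"grip":1},{"tx":0.002,"ty":0,"tz":0.185,"rx":0,"ry":0,"rz":-0.015,"grip":1},{"tx":0.002,"ty":0,"tz":0.202,"rx":0,"ry":0,"rz":-0.015,"grip":1},{"tx":0.002,"ty":0,"tz":0.202,"rx":0,"ry":0,"rz":-0.015,"grip":1},{"tx":0.002,"ty":0,"tz":0.202,"rx":0,"ry":0,"rz":-0.015,"grip":0},{"tx":0.002,"ty":0,"tz":0.202,"rx":0,"ry":0,"rz":-0.015,"grip":0},{"tx":0.002,"ty":0,"tz":0.202,"rx":0,"ry":0,"rz":-0.015,"grip":0},{"tx":0.002,"ty":0,"tz":0.202,"rx":0,"ry":0,"rz":-0.015,"grip":0},{"tx":0.002,"ty":0,"tz":0.202,"rx":0,"ry":0,"rz":-0.015,"grip":0},{"tx":0.002,"ty":0,"tz":0.202,"rx":0,"ry":0,"rz":-0.015,"grip":0}]'

```text
time_s: 9.82
eef_pos: [0.4213, -0.3611, 0.0693]
orientation: [[0.283, 0.959, 0.0], [0.959, -0.283, -0.001], [-0.001, 0.001, -1.0]]
contact_force: [-1.9, 0.5, 5.3]
opening: 0.0251
gripper_force: 59.4
```

```bash
python3 - <<'E'
from h import *
o=manip.get_obs();rel(o["eef_pos"],o["orientation"],[*D(-5.3,-.07,0,(.545,.015)),.205],down(-5.3)); print(D(-5.3,-.07,0,(.545,.015)))
E
```

```text
t [0.5095, -0.0751, -0.1813] r [0.0004, 0.0004, -0.1237]
[0.47529927 0.02146594]
```

Emit:
play_rows --increments '[{"tx":0,"ty":0,"tz":-0.04,"rx":0,"ry":0,"rz":0,"grip":0},{"tx":0,"ty":0,"tz":-0.11,"rx":0,"ry":0,"rz":0,"grip":0},{"tx":0,"ty":0,"tz":-0.16,"rx":0,"ry":0,"rz":0,"grip":0},{"tx":0.04,"ty":0,"tz":-0.18,"rx":0,"ry":0,"rz":-0.02,"grip":0},{"tx":0.11,"ty":-0.02,"tz":-0.18,"rx":0,"ry":0,"rz":-0.05,"grip":0},{"tx":0.19,"ty":-0.04,"tz":-0.18,"rx":0,"ry":0,"rz":-0.08,"grip":0},{"tx":0.27,"ty":-0.05,"tz":-0.18,"rx":0,"ry":0,"rz":-0.1,"grip":0},{"tx":0.35,"ty":-0.06,"tz":-0.18,"rx":0,"ry":0,"rz":-0.12,"grip":0},{"tx":0.43,"ty":-0.07,"tz":-0.18,"rx":0,"ry":0,"rz":-0.124,"grip":0},{"tx":0.49,"ty":-0.075,"tz":-0.18,"rx":0,"ry":0,"rz":-0.124,"grip":0},{"tx":0.51,"ty":-0.075,"tz":-0.18,"rx":0,"ry":0,"rz":-0.124,"grip":0},{"tx":0.51,"ty":-0.075,"tz":-0.18,"rx":0,"ry":0,"rz":-0.124,"grip":0},{"tx":0.51,"ty":-0.075,"tz":-0.18,"rx":0,"ry":0,"rz":-0.124,"grip":0}]'

```text
time_s: 11.45
eef_pos: [0.475, 0.0209, 0.2032]
orientation: [[0.093, 0.996, -0.001], [0.996, -0.093, -0.001], [-0.001, -0.001, -1.0]]
contact_force: [0.1, 0.8, -3.7]
opening: 0.0253
gripper_force: 60.0
```

```bash
python3 - <<'E'
from fit import *
im=wrist(); save(im,"w3.png"); o=manip.get_obs(); print(o["eef_pos"],o["contact_force"],o["wrist_torque"])
O=(.545,.015)
for x,y,z in((0,.075,.059),(0,-.075,.059),(.03,.08,.062),(.03,-.08,.062)): print(x,y,proj(im,[*D(-5.3,x,y,O),z]).round(1))
E
```

```text
[0.4750802  0.02072007 0.20326949] [-0.93595409  0.04336562 -2.66933934] [-0.02091491  0.04157423  0.01531245]
0 0.075 [[425.6 116.6]]
0 -0.075 [[412.4 311.2]]
0.03 0.08 [[470.8 108.9]]
0.03 -0.08 [[450.2 318.6]]
```

View pics/w3.png

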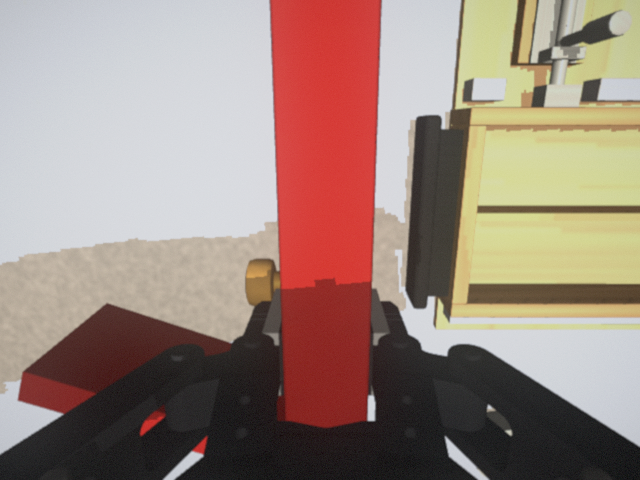

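The wrist view shows the panel held upright and centred. The seal is a black bar from about (418,117) to (410,305), and the rim corner is near (470,110). I take one enlarged crop to refine this.

```bash
python3 - <<'E'
from fit import *
im=wrist(); c=im["color"][85:335,390:500,::-1]; c=cv2.convertScaleAbs(cv2.resize(c,None,fx=2.4,fy=2.4,interpolation=cv2.INTER_CUBIC),alpha=1.0)
d=c.copy(); d=cv2.convertScaleAbs(d,alpha=2.5,beta=10)
O=(.545,.015)
for x,y,z in((0,.075,.059),(0,-.075,.059),(.03,.08,.062),(.03,-.08,.062),(0,.075,.023),(0,-.075,.023)):
    q=(proj(im,[*D(-5.3,x,y,O),z])[0]-[390,85])*2.4; cv2.circle(d,tuple(int(v) for v in q),3,(255,0,255),-1); print(q.round())
cv2.imwrite("pics/w4.png",np.hstack([c,d]))
E
```

```text
[85. 75.]
[ 54. 542.]
[193.  57.]
[144. 560.]
[58. 77.]
[ 33. 498.]
```

View pics/w4.png

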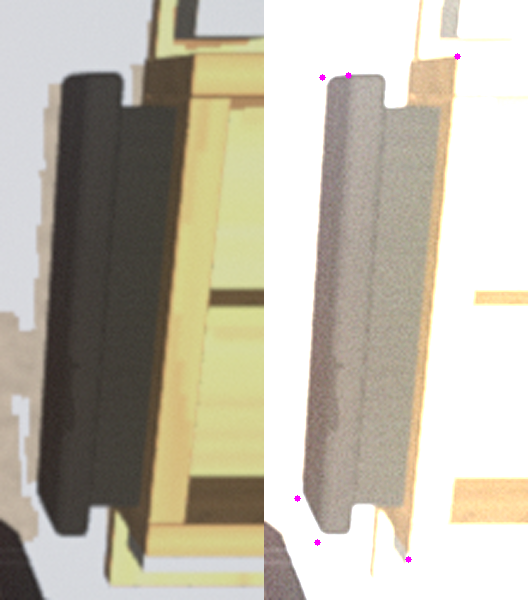

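The seal's top line runs from (349,77) to (322,532) in the brightened crop, within 1 to 2 mm of my prediction. That gives O≈(0.5455,0.016) and yaw≈-5.1°.

```bash
python3 - <<'E'
from h import *
o=manip.get_obs();p,R=o["eef_pos"],o["orientation"];O=(.5455,.016)
for x,z in((-.04,.2),(-.04,.0708),(-.018,.0708)): rel(p,R,[*D(-5.1,x,-.0011,O),z],down(-5.1))
E
```

```text
t [0.0008, 0.0407, 0.0044] r [-0.0003, 0.0003, -0.0032]
t [0.0009, 0.0407, 0.1767] r [-0.0003, 0.0003, -0.0032]
t [0.001, 0.0701, 0.1767] r [-0.0003, 0.0003, -0.0032]
```

Emit:
play_rows --increments '[{"tx":0.001,"ty":0.02,"tz":0.005,"rx":0,"ry":0,"rz":-0.003,"grip":0},{"tx":0.001,"ty":0.0407,"tz":0.04,"rx":0,"ry":0,"rz":-0.003,"grip":0},{"tx":0.001,"ty":0.0407,"tz":0.09,"rx":0,"ry":0,"rz":-0.003,"grip":0},{"tx":0.001,"ty":0.0407,"tz":0.135,"rx":0,"ry":0,"rz":-0.003,"grip":0},{"tx":0.001,"ty":0.0407,"tz":0.16,"rx":0,"ry":0,"rz":-0.003,"grip":0},{"tx":0.001,"ty":0.0407,"tz":0.175,"rx":0,"ry":0,"rz":-0.003,"grip":0},{"tx":0.001,"ty":0.05,"tz":0.176,"rx":0,"ry":0,"rz":-0.003,"grip":0},{"tx":0.001,"ty":0.06,"tz":0.176,"rx":0,"ry":0,"rz":-0.003,"grip":0},{"tx":0.001,"ty":0.068,"tz":0.176,"rx":0,"ry":0,"rz":-0.003,"grip":0},{"tx":0.001,"ty":0.068,"tz":0.176,"rx":0,"ry":0,"rz":-0.003,"grip":0},{"tx":0.001,"ty":0.068,"tz":0.176,"rx":0,"ry":0,"rz":-0.003,"grip":0}]'

```text
time_s: 12.92
eef_pos: [0.5263, 0.018, 0.0717]
orientation: [[0.087, 0.996, 0.0], [0.996, -0.087, -0.0], [-0.0, 0.0, -1.0]]
contact_force: [0.2, 0.1, -3.3]
opening: 0.0255
gripper_force: 60.2
```

```bash
python3 - <<'E'
from fit import *
F=[];T=[]
for i in range(4): 
    cam("side"); o=manip.get_obs(); F.append(o["contact_force"]);T.append(o["wrist_torque"])
print(np.mean(F,0),np.mean(T,0),o["eef_pos"])
O=(.5455,.016)
im=cam("scene");save(im,"s5.png",(220,170,400,310),3.5)
ims={n:cam(n) for n in("side","scene")}
for n in ims:
  for l in("front_back","drawer"):
    for r in manip.mark_of(n,l):
        q=Ro.from_euler("z",-5.1,degrees=True).as_matrix().T@(np.array(r["point"])-[*O,0])
        if np.linalg.norm(q[:2])<.07: print(n,l,round(r["p"],2),q.round(4))
save(ims["side"],"s6.png",(270,150,440,290),3.5)
import cv2
cv2.imwrite("pics/s7.png",np.hstack([cv2.imread("pics/s6.png")[:490,:420],cv2.imread("pics/s5.png")[:490,190:570]]))
E
```

```text
[ 0.08403395 -0.01526198 -3.72898362] [-0.02262334  0.00399163  0.018761  ] [0.5260499  0.01802499 0.07150094]
side front_back 0.72 [-0.0056  0.0036  0.0422]
scene front_back 0.82 [-0.0121  0.0045  0.0421]
scene drawer 0.87 [ 0.0008  0.0024 -0.0012]
```

View pics/s7.png

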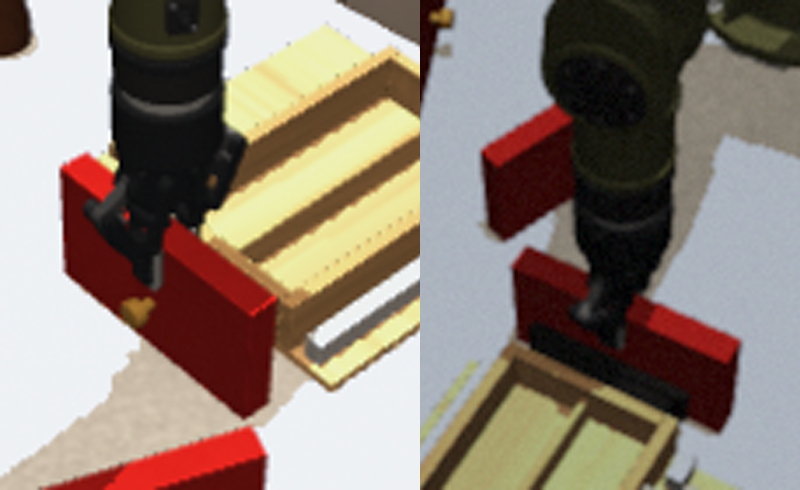

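The panel is upright and square in front of the seal, knob outward, at crop (135,310). The side view shows the near bottom edge just above the worktop. Force before contact is about 0. I press in steps.

Emit:
play_rows --increments '[{"tx":0,"ty":0.005,"tz":0.0013,"rx":0,"ry":0,"rz":0,"grip":0},{"tx":0,"ty":0.01,"tz":0.0013,"rx":0,"ry":0,"rz":0,"grip":0},{"tx":0,"ty":0.014,"tz":0.0013,"rx":0,"ry":0,"rz":0,"grip":0},{"tx":0,"ty":0.018,"tz":0.0013,"rx":0,"ry":0,"rz":0,"grip":0},{"tx":0,"ty":0.018,"tz":0.0013,"rx":0,"ry":0,"rz":0,"grip":0},{"tx":0,"ty":0.018,"tz":0.0013,"rx":0,"ry":0,"rz":0,"grip":0}]'

```text
time_s: 14.22
eef_pos: [0.539, 0.0168, 0.0702]
orientation: [[0.087, 0.996, -0.001], [0.996, -0.087, 0.0], [-0.0, -0.001, -1.0]]
contact_force: [-5.1, 1.3, -3.0]
opening: 0.0255
gripper_force: 60.3
```

```bash
cat > chk.py <<'E'
from fit import *
F=[];T=[];P=[]
for i in range(4):
    cam("side"); o=manip.get_obs(); F.append(o["contact_force"]);T.append(o["wrist_torque"]);P.append(o["eef_pos"])
F,T,p=np.mean(F,0),np.mean(T,0),np.mean(P,0);R=np.array(o["orientation"])
Rd=Ro.from_euler("z",-5.1,degrees=True).as_matrix()
print("t",o["time_s"],"F drawer",(Rd.T@F).round(2),"T",(Rd.T@T).round(3),"TCP drawer",(Rd.T@(p-[.5455,.016,0])).round(4),"tool z",R[:,2].round(4),"yaw",np.degrees(np.arctan2(R[1,1],R[0,1])).round(2),"open",o["opening"])
E
python3 chk.py
```

```text
t 14.425 F drawer [-4.77  0.75 -3.08] T [ 0.053  1.068 -0.294] TCP drawer [-0.0064  0.0003  0.0703] tool z [-8.e-04  1.e-04 -1.e+00] yaw -5.01 open 0.025458745710068075
```

Emit:
play_rows --increments '[{"tx":0,"ty":0.0,"tz":0,"rx":0,"ry":0,"rz":0.003,"grip":0},{"tx":0,"ty":0.0,"tz":0,"rx":0,"ry":0,"rz":0.0055,"grip":0},{"tx":0,"ty":0.0,"tz":0,"rx":0,"ry":0,"rz":0.0055,"grip":0}]'

```text
time_s: 14.8
eef_pos: [0.5395, 0.0169, 0.0703]
orientation: [[0.095, 0.995, -0.0], [0.995, -0.095, 0.0], [-0.0, -0.0, -1.0]]
contact_force: [-5.3, 1.7, -4.6]
opening: 0.0256
gripper_force: 60.0
```

```bash
python3 chk.py
```

```text
t 15.0 F drawer [-4.06  1.   -5.89] T [0.102 1.103 0.056] TCP drawer [-0.0061  0.0003  0.0703] tool z [-5.e-04  0.e+00 -1.e+00] yaw -5.49 open 0.02563476500823026
```

Emit:
play_rows --increments '[{"tx":0,"ty":-0.006,"tz":0,"rx":0,"ry":0,"rz":0.0,"grip":0},{"tx":0,"ty":-0.012,"tz":0,"rx":0,"ry":0,"rz":0.0,"grip":0},{"tx":-0.002,"ty":-0.012,"tz":0,"rx":0,"ry":0,"rz":0.0,"grip":0},{"tx":-0.002,"ty":-0.006,"tz":0,"rx":0,"ry":0,"rz":0.0,"grip":0},{"tx":-0.002,"ty":0,"tz":0,"rx":0,"ry":0,"rz":0.0,"grip":0},{"tx":-0.002,"ty":0.004,"tz":0,"rx":0,"ry":0,"rz":0.0,"grip":0},{"tx":-0.002,"ty":0.008,"tz":0,"rx":0,"ry":0,"rz":0.0,"grip":0},{"tx":-0.002,"ty":0.008,"tz":0,"rx":0,"ry":0,"rz":0.0,"grip":0},{"tx":-0.002,"ty":0.008,"tz":0,"rx":0,"ry":0,"rz":0.0,"grip":0}]'

```text
time_s: 16.12
eef_pos: [0.5435, 0.0149, 0.0699]
orientation: [[0.096, 0.995, -0.004], [0.995, -0.096, 0.0], [-0.0, -0.004, -1.0]]
contact_force: [-8.0, 0.4, 1.3]
opening: 0.0253
gripper_force: 60.5
```

```bash
python3 chk.py; python3 - <<'E'
from fit import *
o=manip.get_obs(); ims={n:cam(n) for n in("side","scene")}
Rd=Ro.from_euler("z",-5.4,degrees=True).as_matrix()
for n in ims:
  for l in("front_back","drawer","front","bolt_knob"):
    for r in manip.mark_of(n,l):
        q=Rd.T@(np.array(r["point"])-[.5455,.016,0])
        if np.linalg.norm(q[:2])<.2: print(n,l,round(r["p"],2),q.round(4))
c=ims["side"]["color"].copy(); p=o["eef_pos"]
P=panel(*p[:2],np.radians(-5.45)); P[:,2]+=.001
for q in proj(ims["side"],P): cv2.circle(c,tuple(int(v) for v in q.round()),0,(0,255,0),-1)
save(dict(ims["side"],color=c),"f1.png",(270,150,440,290),3.5); save(ims["scene"],"f2.png",(220,170,400,310),3.5)
cv2.imwrite("pics/f3.png",np.hstack([cv2.imread("pics/f1.png")[:490,:400],cv2.imread("pics/f2.png")[:490,190:590]]))
E
```

```text
t 16.325 F drawer [-7.9  -0.08  1.06] T [0.036 1.721 0.046] TCP drawer [-0.0019 -0.0013  0.0699] tool z [-4.2e-03  4.0e-04 -1.0e+00] yaw -5.49 open 0.024981900856159946
side front_back 0.62 [0.0131 0.001  0.039 ]
side front 0.59 [-0.0008 -0.0037 -0.0007]
scene front_back 0.93 [0.0072 0.0002 0.0432]
scene front_back 0.42 [-0.0036  0.0018 -0.0034]
scene drawer 0.66 [0.0023 0.0021 0.0012]
scene front 0.86 [-0.0062 -0.0047 -0.0002]
scene front 0.65 [ 0.0037  0.0003 -0.0032]
scene bolt_knob 0.67 [0.0991 0.1239 0.094 ]
```

View pics/f3.png

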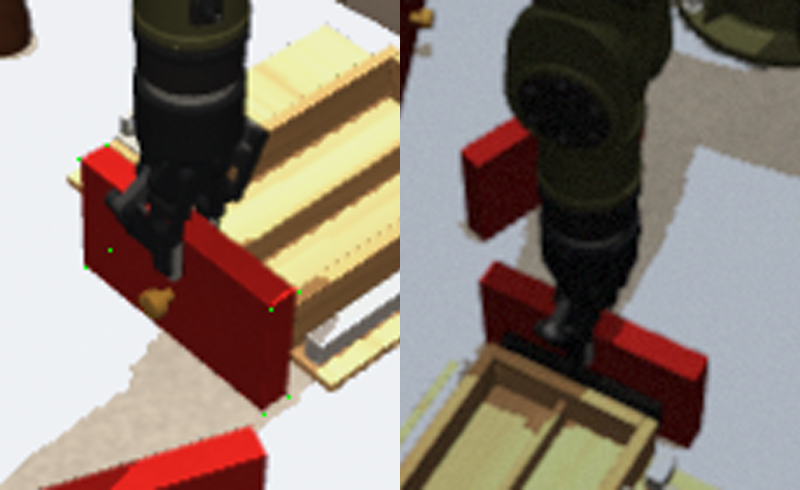

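Emit:
play_rows --increments '[{"tx":0,"ty":0.001,"tz":-0.001,"rx":-0.001,"ry":0,"rz":0.0,"grip":0},{"tx":0,"ty":0.0022,"tz":-0.001,"rx":-0.0027,"ry":0,"rz":0.0,"grip":0},{"tx":0,"ty":0.003,"tz":-0.001,"rx":-0.0027,"ry":0,"rz":0.0,"grip":0},{"tx":0,"ty":0.003,"tz":-0.001,"rx":-0.0027,"ry":0,"rz":0.0,"grip":0},{"tx":0,"ty":0.003,"tz":-0.001,"rx":-0.0027,"ry":0,"rz":0.0,"grip":0},{"tx":0,"ty":0.003,"tz":-0.001,"rx":-0.0027,"ry":0,"rz":0.0,"grip":0}]'

```text
time_s: 17.58
eef_pos: [0.5446, 0.0148, 0.0699]
orientation: [[0.096, 0.995, -0.002], [0.995, -0.096, 0.0], [-0.0, -0.002, -1.0]]
contact_force: [-8.5, 0.5, -1.0]
opening: 0.0254
gripper_force: 60.4
```

```bash
python3 chk.py; python3 chk.py
```

```text
t 17.775 F drawer [-8.61 -0.17 -1.81] T [0.038 1.973 0.058] TCP drawer [-0.0008 -0.0013  0.0699] tool z [-2.2e-03  2.0e-04 -1.0e+00] yaw -5.49 open 0.0254744840542744
t 17.975 F drawer [-8.74  0.66 -1.59] T [0.048 1.993 0.04 ] TCP drawer [-0.0008 -0.0013  0.0699] tool z [-2.2e-03  2.0e-04 -1.0e+00] yaw -5.49 open 0.02495062752073393
```

Emit:
play_rows --increments '[{"tx":0,"ty":0.0015,"tz":-0.0007,"rx":-0.001,"ry":0,"rz":0.0,"grip":0},{"tx":0,"ty":0.003,"tz":-0.0007,"rx":-0.002,"ry":0,"rz":0.0,"grip":0},{"tx":0,"ty":0.0042,"tz":-0.0007,"rx":-0.002,"ry":0,"rz":0.0,"grip":0},{"tx":0,"ty":0.0042,"tz":-0.0007,"rx":-0.002,"ry":0,"rz":0.0,"grip":0},{"tx":0,"ty":0.0042,"tz":-0.0007,"rx":-0.002,"ry":0,"rz":0.0,"grip":0},{"tx":0,"ty":0.0042,"tz":-0.0007,"rx":-0.002,"ry":0,"rz":0.0,"grip":0}]'

```text
time_s: 18.73
eef_pos: [0.5466, 0.0146, 0.0699]
orientation: [[0.096, 0.995, -0.001], [0.995, -0.096, 0.0], [0.0, -0.001, -1.0]]
contact_force: [-9.5, 1.2, -3.0]
opening: 0.0252
gripper_force: 60.3
```

```bash
python3 chk.py; python3 chk.py
```

```text
t 18.925 F drawer [-10.25   0.25  -2.67] T [0.092 2.352 0.068] TCP drawer [ 0.0012 -0.0013  0.0699] tool z [-1.1e-03  1.0e-04 -1.0e+00] yaw -5.48 open 0.02510757152227531
t 19.125 F drawer [-10.46   0.66  -3.08] T [0.118 2.385 0.061] TCP drawer [ 0.0012 -0.0013  0.0699] tool z [-1.e-03  2.e-04 -1.e+00] yaw -5.48 open 0.025482504653233738
```

```bash
python3 - <<'E'
from fit import *
o=manip.get_obs(); im=cam("side"); p=o["eef_pos"]; c=cv2.resize(im["color"][170:280,280:380],None,fx=5,fy=5,interpolation=cv2.INTER_CUBIC).copy()
P=panel(*p[:2],np.radians(-5.45)); P[:,2]+=.001
for q in proj(im,P): cv2.circle(c,tuple(int(v) for v in (q+.5-[280,170])*5),2,(0,255,0),-1)
cv2.imwrite("pics/g1.png",c[:,:,::-1])
E
```

```text
(no output)
```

View pics/g1.png

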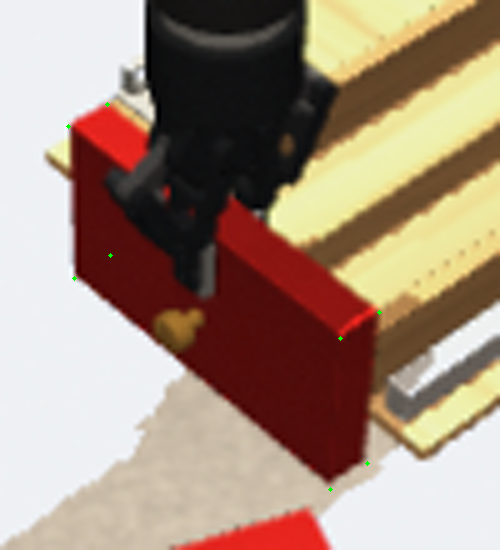

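The panel's corners match an upright model at the tool's pose to about a pixel: top (340,335), bottom (330,485), knob (178,328). It is upright, square and held at about 10.3 N, so I hand in.

```bash
python3 -c "
from bench import manip
print(manip.hand_in())"
```

```text
the job is handed in; nothing more can be done
None
```

I handed the job in at about 19 s: the bolt is fully home, and the farthest red front is upright, centred and square on the seal, knob outwards, still gripped and pressed at about 10 N. The hand-in gave no verdict.

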